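Lay out a graded row of blue tiles on the glaze sample board

TASK

Lay the four loose blue tiles on the plywood sample board, one on each pencilled square, so that the whole row shades evenly from the glued white tile to the glued navy one: the palest blue next to the white, the deepest next to the navy. Each tile should lie flat, glaze up, centred on its square and straight with it.

Things in the scene. Friction and masses are not known exactly. Their poses are not given: they have to be found in the camera images.
- tile_pale: Very pale sky-blue glazed ceramic tile, loose: 40 x 40 x 10 mm, terracotta biscuit with the pale glaze on its upper face. It lies glaze up on the bench (z = 0), turned at most 0.4 rad. Origin at the centre of its underside; x and y along its edges, z up out of the glaze. 25 to 50 g. The lightest of the four.
- tile_light: Light blue glazed ceramic tile, loose: 40 x 40 x 10 mm, terracotta biscuit with the light blue glaze on its upper face. It lies glaze up on the bench (z = 0), turned at most 0.4 rad. Origin at the centre of its underside; x and y along its edges, z up out of the glaze. 25 to 50 g. Second lightest.
- tile_mid: Strong mid (cobalt) blue glazed ceramic tile, loose: 40 x 40 x 10 mm, terracotta biscuit with the cobalt glaze on its upper face. It lies glaze up on the bench (z = 0), turned at most 0.4 rad. Origin at the centre of its underside; x and y along its edges, z up out of the glaze. 25 to 50 g. Third: darker than the light blue, clearly brighter than the deep blue.
- tile_deep: Deep dark blue glazed ceramic tile, loose: 40 x 40 x 10 mm, terracotta biscuit with the deep blue glaze on its upper face. It lies glaze up on the bench (z = 0), turned at most 0.4 rad. Origin at the centre of its underside; x and y along its edges, z up out of the glaze. 25 to 50 g. The darkest of the four, yet still plainly blue.
- square_a: One of four identical pencilled squares (dark lines, 44 mm) on top of the fixed sample board. Origin at its centre, on the board's upper face (z = 0.012); z up, x across the row, y along it. Squares stand 52 mm apart, centre to centre, in one straight row; the letter in the name says nothing of the place in the row, which changes from start to start.
- square_b: One of four identical pencilled squares (dark lines, 44 mm) on top of the fixed sample board. Origin at its centre, on the board's upper face (z = 0.012); z up, x across the row, y along it. Squares stand 52 mm apart, centre to centre, in one straight row; the letter in the name says nothing of the place in the row, which changes from start to start.
- square_c: One of four identical pencilled squares (dark lines, 44 mm) on top of the fixed sample board. Origin at its centre, on the board's upper face (z = 0.012); z up, x across the row, y along it. Squares stand 52 mm apart, centre to centre, in one straight row; the letter in the name says nothing of the place in the row, which changes from start to start.
- square_d: One of four identical pencilled squares (dark lines, 44 mm) on top of the fixed sample board. Origin at its centre, on the board's upper face (z = 0.012); z up, x across the row, y along it. Squares stand 52 mm apart, centre to centre, in one straight row; the letter in the name says nothing of the place in the row, which changes from start to start.
- end_white: White glazed tile, 40 x 40 x 10 mm, glued at one end (either, it varies) of the row on the sample board: pale plywood, 104 x 336 x 12 mm, fixed to the bench. The row: glued tile, four squares, glued tile, 52 mm from centre to centre. Origin at the centre of its underside, on the board's top (z = 0.012); x across the row, y along it, z up.
- end_navy: Almost black navy glazed tile, 40 x 40 x 10 mm, glued at one end (either, it varies) of the row on the sample board; the white tile is at the other end. 52 mm from the nearest square's centre. Origin at the centre of its underside, on the board's top (z = 0.012); x across the row, y along it, z up.
Things that resemble listed ones, but are neither listed nor needed, are in the scene too. What is shaped like the tile_mid but yellow is not meant. What is shaped like the tile_light but red is not meant.

How it is judged:
By the outcome, as a careful person would: the job done as asked, in the order asked, and still so for the second after the job is handed in, with the robot touching nothing.
It also fails if it takes over 88 s, if anything falls off the work surface, if the arm or the gripper's body presses on something with over 40 N, if the wrist force passes 120 N, or if a joint passes its speed limit or range.

ROBOT

A 6-joint arm with a two-finger parallel gripper is mounted at the origin on the work surface. World frame = base frame: x ahead of the robot, y to its left, z up, the work surface at z = 0. Lengths are in m, angles in rad, forces in N, time in s.
With the tool pointing down it reaches from about 0.35 to 0.775 m from the base axis. Payload 7.3 kg.
Tool frame: the origin (TCP) lies at the very end of the fingers, on their centre line; the grasp point (between the pads) lies 19 mm behind it; z points along the fingers, y is the direction in which the jaws open and shut (so a half turn about z gives the same grasp; the last joint's range is limited). The gripper opens to 92 mm and grips with 3 to 60 N. Pads are 19 mm wide; open, the fingers measure 130 mm over their backs; the gripper's body (75 mm by 190 mm) begins 47 mm behind the grasp point.
Start: joints at [0.972, 0.342, 1.524, -0, 1.275, -0.146], TCP at [0.23, 0.472, 0.227] pointing down, gripper open.
Joint ranges: [-2.53, 2.53], [-0.77, 2.02], [0.04, 2.7], [-1, 4.14], [0.28, 2.66], [-3.11, 3.11]. Speed limits (rad/s): [2.57, 2.57, 3.14, 3.14, 3.14, 3.14].

INTERFACE

Orientations are given as [roll, pitch, yaw] about the fixed x, y, z axes, in that order (R = Rz(yaw) Ry(pitch) Rx(roll)).
In Python, from cell import observe, read_camera, camera_info, hand_in gives the robot as it stands.
- The arm moves only by the tool jog_arm, never from a script. Its argument "rows" is one flat list of numbers, 5 for each row, row after row: the finger opening in mm, from 0 to 91.8, then the shift along the tool's x, y, z in mm, then the turn about the tool's z in degrees. In form: [gripper, tx, ty, tz, roll, gripper, tx, ty, tz, roll, ...]. A call has 1 to 20 rows; each row shifts and turns the commanded pose from where the row before left it, along the tool's axes as they then stand; what a row does not reach is not made up. A row lasts 1/10 s, in which the tool goes at most 50 mm and 8.59 degrees, less where a joint would pass 70% of its speed; a pose out of reach is approached as far as the arm can. A call with a gripper value outside its range is refused whole. The fingers move at their own pace and stop on an object; "grip_force" is the grip in N (left out, the last holds). Time passes only in rows, so rows that do not move let the fingers close. It gives the time, the measured TCP pose, the force and the opening at its end, in the units of the state.
- observe(): the state, without advancing time (a new reading comes with each control period).
- read_camera(name): name is "scene" or "top" or "wrist"; returns (picture, depth): 400x640x3 uint8, red, green, blue; 400x640 float32, m along the optical axis (not along the pixel's ray), 0 where there is no reading.
- camera_info(name): a dict with "fx", "fy", "cx", "cy" (pixels), "distortion" ([k1, k2, p1, p2, k3] as OpenCV has them; the pictures are not rectified), "extrinsics" (4x4, takes a point from camera to world coordinates); the wrist camera has in their place "tool_from_camera" (4x4, takes a point from camera to tool coordinates, whose origin is the TCP and whose axes are the flange's). Camera axes: x right, y up, looking along -z (the intrinsics and any distortion apply to the point x, -y, -z); pixel columns grow to the right and rows downward; lengths in m; the calibration is good to about 2 mm. A picture is of the moment at which its call begins: read the wrist's pose just before it. camera_info takes no time and is no camera call.
- hand_in(): hands the job in, once; it reports no verdict.
The state is a dict: "time": time; "qpos": joint angles; "qvel": joint speeds; "joint_efforts": joint torques, N m; "tool_pos": TCP position; "tool_rot": TCP orientation; "contact_force": force on the tool from outside, world axes, zero at the start; "torque": the same for the moment, N m; "opening": finger opening in m.
Only numpy, scipy, OpenCV 4.12 (cv2) and the standard library are available. Lean on these libraries where they do the work, as an engineer would, in place of code of your own. Each camera call takes 0.05 s, during which the arm holds its last target. There are 200 camera calls.

## Working session

There is one attempt and no reset: what is moved stays moved. The work goes in short steps, Python scripts to look and compute and a tool call to move; the robot and the scene stay as the last step left them, time stands still between calls to the robot, and variables do not carry over. Pictures are saved under pics/ and viewed, about 12 in all and at most 16, crops included, and the job is handed in when it is done.

Besides the shell and the picture viewer there is one more tool, called after ">>>" as name(argument=value, ...) on one line, values as JSON. jog_arm: Moves the arm, as the interface text tells. Its arguments: {"type":"object","properties":{"rows":{"type":"array","items":{"type":"number"}},"grip_force":{"type":"number"}},"required":["rows"]}

```bash
mkdir -p pics; ls
cat > h.py <<'E'
import numpy as np, cv2
from cell import observe, read_camera, camera_info
from scipy.spatial.transform import Rotation as R
def shot(n,fn=None):
    s=observe(); im,d=read_camera(n)
    if fn: cv2.imwrite('pics/'+fn,im[:,:,::-1])
    np.savez('last_%s.npz'%n,im=im,d=d,p=s['tool_pos'],r=s['tool_rot'])
    return im,d,s
def ext(n,s=None):
    c=camera_info(n)
    if n!='wrist': return c,np.array(c['extrinsics'])
    T=np.eye(4);r=np.array(s['tool_rot'])
    T[:3,:3]=R.from_euler('xyz',r).as_matrix() if r.size==3 else (r if r.shape==(3,3) else R.from_quat(r).as_matrix())
    T[:3,3]=s['tool_pos']
    return c,T@np.array(c['tool_from_camera'])
def ray(n,px,s=None):
    c,T=ext(n,s);K=np.array([[c['fx'],0,c['cx']],[0,c['fy'],c['cy']],[0,0,1]])
    u=cv2.undistortPoints(np.array(px,float).reshape(-1,1,2),K,np.array(c['distortion'],float)).reshape(-1,2)
    d=np.c_[u[:,0],-u[:,1],-np.ones(len(u))]@T[:3,:3].T
    return T[:3,3],d
def plane(n,px,z,s=None):
    o,d=ray(n,px,s); return o+d*((z-o[2])/d[:,2])[:,None]
E
python3 - <<'E'
from h import *
for n in ('top','scene','wrist'):
    im,d,s=shot(n,n+'0.png')
print(s)
for n in ('top','scene','wrist'): print({k:np.round(v,4).tolist() for k,v in camera_info(n).items()})
E
```

```text
pics
{'time': 0.1, 'qpos': array([ 9.72038666e-01,  3.42628384e-01,  1.52490868e+00, -3.36095237e-05,
        1.27540136e+00, -1.46002040e-01]), 'qvel': array([ 0.00075674, -0.0026676 , -0.00156508, -0.00034828,  0.00021825,
        0.00109391]), 'joint_efforts': array([ 1.78096474e-03, -4.32000124e+01, -2.44693816e+01,  7.18659908e-02,
        5.24919725e-02, -2.35393895e-05]), 'tool_pos': array([0.22944419, 0.47180831, 0.22613173]), 'tool_rot': array([-3.14025652e+00, -1.63989809e-04,  2.68884673e+00]), 'contact_force': array([-0.27650067, -0.17077369,  0.88713624]), 'torque': array([0.02958171, 0.01069861, 0.07666557]), 'opening': 0.09196647779861417}
{'fx': 362.0903, 'fy': 362.0903, 'cx': 320.6532, 'cy': 202.7338, 'distortion': [-0.0396, 0.0, 0.0, 0.0, 0.0], 'extrinsics': [[-0.0123, 0.9912, -0.1317, 0.4952], [-0.9999, -0.0108, 0.0125, 0.0085], [0.011, 0.1318, 0.9912, 0.7623], [0.0, 0.0, 0.0, 1.0]]}
{'fx': 491.0756, 'fy': 491.0756, 'cx': 320.3382, 'cy': 199.4195, 'distortion': [-0.1103, 0.0, 0.0, 0.0, 0.0], 'extrinsics': [[0.2821, -0.7663, 0.5772, 1.2617], [0.9594, 0.222, -0.1742, -0.2117], [0.0054, 0.6029, 0.7978, 0.9464], [0.0, 0.0, 0.0, 1.0]]}
{'fx': 308.3657, 'fy': 308.3657, 'cx': 326.7205, 'cy': 199.4872, 'distortion': [-0.0025, 0.0, 0.0, 0.0, 0.0], 'tool_from_camera': [[0.0003, 0.9676, 0.2524, 0.0673], [1.0, -0.0005, 0.0004, -0.0014], [0.0005, 0.2524, -0.9676, -0.1579], [0.0, 0.0, 0.0, 1.0]]}
```

View pics/top0.png

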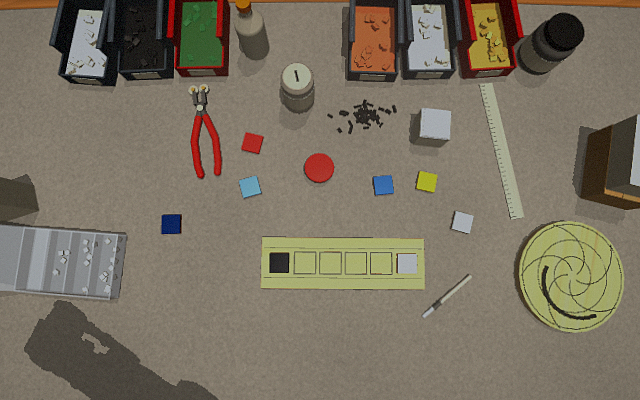

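View pics/scene0.png

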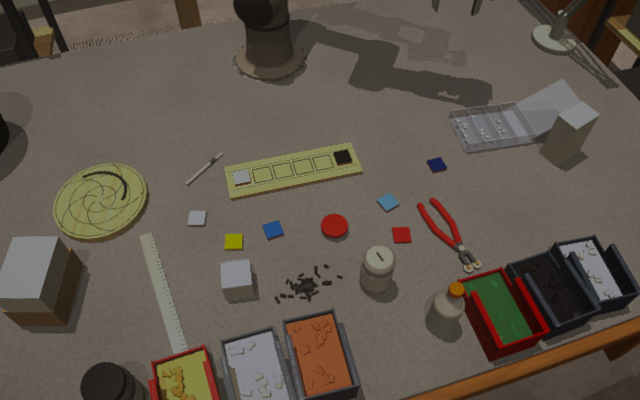

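The loose candidates in the top view are deep (171,224), light (250,187), cobalt (384,185) and pale (462,222). Possible confusions:
- **Yellow decoy:** (427,182)
- **Red decoy:** (252,143), plus a red disc at (319,167)
- **White box:** (434,124)
- **Glued tiles:** navy (279,263) and white (407,263)

The white glued tile is on the right (−y), so the order from there is pale, light, mid, deep.

```bash
cat >> h.py <<'E'
def rects(im,seeds,tol=45):
    out=[]
    for (u,v) in seeds:
        ref=np.median(im[v-2:v+3,u-2:u+3].reshape(-1,3),axis=0)
        m=(np.abs(im.astype(int)-ref).sum(2)<tol).astype(np.uint8)
        n,l,st,ce=cv2.connectedComponentsWithStats(m)
        k=(l==l[v,u]).astype(np.uint8)
        c=max(cv2.findContours(k,cv2.RETR_EXTERNAL,cv2.CHAIN_APPROX_NONE)[0],key=cv2.contourArea)
        M=cv2.moments(k,True)
        out.append((ref,(M['m10']/M['m00'],M['m01']/M['m00']),int(M['m00']),c[:,0].astype(float)))
    return out
def tri(a,b):
    (o1,d1),(o2,d2)=a,b; d1=d1[0];d2=d2[0]
    t=np.linalg.lstsq(np.c_[d1,-d2],o2-o1,rcond=None)[0]
    p,q=o1+t[0]*d1,o2+t[1]*d2
    return (p+q)/2,np.linalg.norm(p-q)
E
python3 - <<'E'
from h import *
A=np.load('last_top.npz')['im'];B=np.load('last_scene.npz')['im']
N=['deep','light','mid','pale','navy','white']
ra=rects(A,[(171,224),(250,187),(384,185),(462,222),(279,263),(407,263)])
rb=rects(B,[(436,165),(388,203),(273,230),(197,218),(343,157),(242,177)])
for n,a,b in zip(N,ra,rb):
    p,e=tri(ray('top',a[1]),ray('scene',b[1]))
    w=plane('top',a[3],p[2])[:,:2]
    r=cv2.minAreaRect((w*1000).astype(np.float32))
    print(n,a[0],a[2],b[2],'tri',np.round(p,4),'err',round(e,4),'rect',np.round(np.r_[r[0],r[1],r[2]],1))
c=np.hstack([cv2.resize(A[v-22:v+22,u-22:u+22],(190,190),interpolation=cv2.INTER_NEAREST) for u,v in [(171,224),(250,187),(384,185),(462,222)]])
d=cv2.resize(A[232:294,256:430],(760,271),interpolation=cv2.INTER_CUBIC)
cv2.imwrite('pics/crop1.png',np.vstack([c,d])[:,:,::-1])
E
```

```text
deep [11. 35. 91.] 329 169 tri [0.5547 0.3132 0.0057] err 0.0024 rect [554.6 314.4  38.8  36.1   2.1]
light [106. 159. 179.] 319 207 tri [0.6322 0.1483 0.0071] err 0.0023 rect [632.6 149.6  38.3  38.7  15. ]
mid [ 57. 108. 169.] 311 235 tri [ 0.6332 -0.1352  0.0066] err 0.0012 rect [ 633.5 -134.4   38.5   37.9    6.2]
pale [167. 173. 177.] 318 212 tri [ 0.5514 -0.3009  0.0067] err 0.001 rect [ 551.5 -300.4   37.7   38.6   73.3]
navy [44. 44. 44.] 339 175 tri [0.4727 0.0845 0.0154] err 0.0024 rect [4.726e+02 8.550e+01 3.890e+01 3.650e+01 2.000e-01]
white [169. 174. 177.] 364 196 tri [ 0.4671 -0.1768  0.0182] err 0.0011 rect [ 467.2 -175.6   37.1   39.1   87.9]
```

View pics/crop1.png

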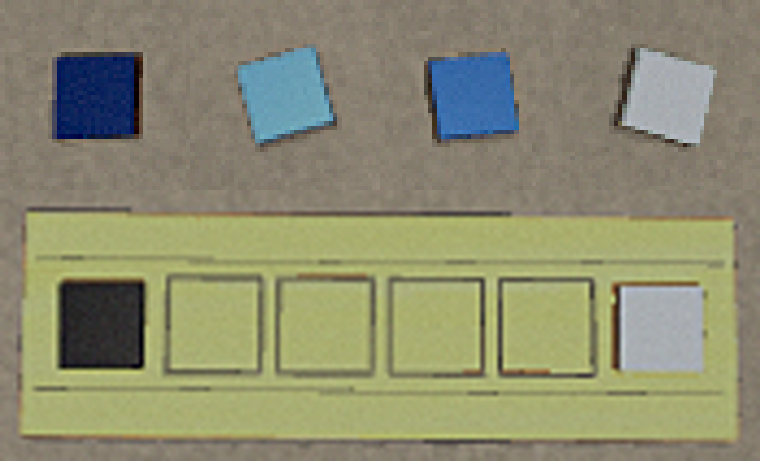

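The crop confirms the four blues and the board order: navy on the left (+y), white on the right (−y). Next I'll move to a close look over the deep tile.

```bash
cat >> h.py <<'E'
def go(x,y,z,yaw,s=None):
    s=s or observe();p=s['tool_pos'];y0=np.degrees(s['tool_rot'][2])
    roll=(y0-yaw+180)%360-180; f=np.radians(yaw); d=np.array([x,y,z])-p
    print('roll',round(roll,2),'then t mm',np.round(1000*np.array([d[0]*np.cos(f)+d[1]*np.sin(f),d[0]*np.sin(f)-d[1]*np.cos(f),-d[2]]),1),'tilt',np.round(s['tool_rot'][:2],4),'pos',np.round(p,4),'yaw',round(y0,2))
E
python3 -c "
from h import *
go(.5547,.3135,.15,92.1)"
```

```text
roll 61.96 then t mm [-170.2  319.2   76.2] tilt [-3.1405e+00 -2.0000e-04] pos [0.2295 0.4719 0.2262] yaw 154.06
```

>>> jog_arm(rows=[70,0,0,0,7.75,70,0,0,0,7.75,70,0,0,0,7.75,70,0,0,0,7.75,70,0,0,0,7.75,70,0,0,0,7.75,70,0,0,0,7.75,70,0,0,0,7.7,70,-17,32,7.6,0,70,-17,32,7.6,0,70,-17,32,7.6,0,70,-17,32,7.6,0,70,-17,32,7.6,0,70,-17,32,7.6,0,70,-17,32,7.6,0,70,-17,32,7.6,0,70,-17,32,7.6,0,70,-17,32,7.6,0])

```text
time: 1.95
tool_pos: [0.5568, 0.3131, 0.15]
tool_rot: [-3.141, 0.0, 1.607]
contact_force: [0.1, 0.2, -0.2]
opening: 0.0697
```

>>> jog_arm(rows=[70,0,0,0,0,70,0,0,0,0,70,0,0,0,0])

```text
time: 2.25
tool_pos: [0.5548, 0.3146, 0.1507]
tool_rot: [-3.141, -0.0, 1.608]
contact_force: [0.2, -0.8, 0.5]
opening: 0.0704
```

Run:
```python
from h import *
im,d,s=shot('wrist','w1.png')
go(.5547,.3135,.15,92.1)
```

```text
roll 0.08 then t mm [-1.3 -0.1  1.1] tilt [-3.1415e+00 -3.0000e-04] pos [0.5547 0.3148 0.1511] yaw 92.18
```

View pics/w1.png

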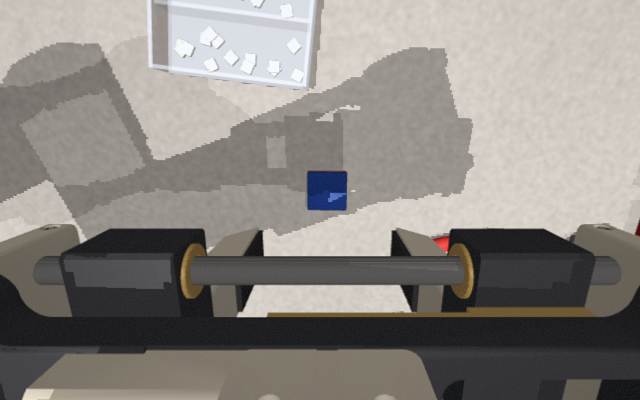

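The wrist view shows the deep tile at (327,190), between and ahead of the open fingers.

```bash
cat >> h.py <<'E'
def quad(mask,uv,s,z,n='wrist'):
    "component at/near uv -> world centre (mm), sides, angle in (-45,45], at height z"
    k,l,st,ce=cv2.connectedComponentsWithStats(mask.astype(np.uint8))
    i=max((i for i in range(1,k) if st[i,4]>150),key=lambda i:-np.hypot(*(ce[i]-uv)))
    c=cv2.findContours((l==i).astype(np.uint8),cv2.RETR_EXTERNAL,cv2.CHAIN_APPROX_NONE)[0][0][:,0].astype(float)
    w=plane(n,c,z,s)[:,:2]*1000
    r=cv2.minAreaRect(w.astype(np.float32)); a=(r[2]+45)%90-45
    return np.round(np.r_[r[0],r[1],a],1),ce[i],st[i,4],l==i
def blue(im,t=35):
    im=im.astype(int); return (im[...,2]-im[...,0])>t
E
python3 - <<'E'
from h import *
L=np.load('last_wrist.npz');im,d=L['im'],L['d'];s=dict(tool_pos=L['p'],tool_rot=L['r'])
q=quad(blue(im),(327,190),s,.010);print(q[:3])
c,T=ext('wrist',s)
def pt(u,v):
    o,r=ray('wrist',[(u,v)],s); dd=np.median(d[v-3:v+4,u-3:u+4]); return np.round(o+r[0]*dd,4)
print(pt(327,190),pt(400,180),pt(327,150))
E
```

```text
(array([554.6, 311.6,  38.2,  37.7,   2.2]), array([326.85791978, 190.41740313]), np.int32(1471))
[0.5546 0.3125 0.0101] [ 6.285e-01  3.234e-01 -1.000e-04] [ 0.5531  0.3509 -0.    ]
```

>>> jog_arm(rows=[70,-2.8,0,24,0,70,0,0,30,0,70,0,0,30,0,70,0,0,30,0,70,0,0,20,0,70,0,0,12,0,70,0,0,1,0,70,0,0,0,0,20,0,0,0,0,20,0,0,0,0,20,0,0,0,0,20,0,0,0,0,20,0,0,0,0,20,0,0,0,0], grip_force=15)

```text
time: 3.7
tool_pos: [0.556, 0.3113, 0.0041]
tool_rot: [3.141, -0.0, 1.608]
contact_force: [-1.0, -0.7, 2.6]
opening: 0.0399
```

>>> jog_arm(rows=[20,0,0,-10,0,20,0,0,-34,0,20,0,0,-34,0,20,0,0,-34,1.6,20,0,0,-34,1.7,20,-34.3,-7.8,0,0,20,-34.3,-7.8,0,0,20,-34.3,-7.8,0,0,20,-34.3,-7.8,0,0,20,-34.3,-7.8,0,0,20,-34.3,-7.8,0,0,20,-34.3,-7.8,0,0,20,-34.3,-7.8,0,0,20,-34.3,-7.8,0,0,20,-34.3,-7.8,0,0,20,0,0,0,0,20,0,0,0,0,20,0,0,0,0])

```text
time: 5.5
tool_pos: [0.4709, -0.0294, 0.15]
tool_rot: [3.141, -0.0, 1.55]
contact_force: [-0.8, -0.9, -0.0]
opening: 0.0398
```

Run:
```python
from h import *
im,d,s=shot('wrist','w2.png')
print(s['opening']);go(.472,.033,.15,88.8)
```

```text
0.0398378904157542
roll 0.07 then t mm [62.2 -0.2 -0.1] tilt [ 3.1412e+00 -3.0000e-04] pos [ 0.4709 -0.0292  0.1499] yaw 88.87
```

View pics/w2.png

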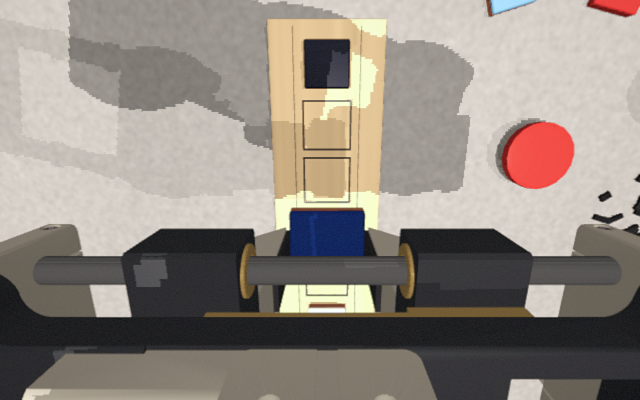

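The navy tile is at (327,63), the first square at (326,125) and the second at (327,180). The held tile is at (327,233). Next I'll measure the squares.

```bash
cat >> h.py <<'E'
def squares(im,seeds,s,z=.012,n='wrist'):
    g=cv2.cvtColor(im,cv2.COLOR_RGB2GRAY)
    bh=cv2.morphologyEx(g,cv2.MORPH_BLACKHAT,np.ones((7,7)))
    line=((bh>.22*cv2.dilate(g,np.ones((7,7))))).astype(np.uint8)
    k,l,st,ce=cv2.connectedComponentsWithStats(1-line,connectivity=4)
    for u,v in seeds:
        i=l[v,u]
        c=cv2.findContours((l==i).astype(np.uint8),cv2.RETR_EXTERNAL,cv2.CHAIN_APPROX_NONE)[0][0][:,0].astype(float)
        r=cv2.minAreaRect((plane(n,c,z,s)[:,:2]*1000).astype(np.float32))
        print('sq',(u,v),np.round(np.r_[r[0],r[1],(r[2]+45)%90-45],1),'px',st[i].tolist())
E
python3 - <<'E'
from h import *
L=np.load('last_wrist.npz');im,d=L['im'],L['d'];s=dict(tool_pos=L['p'],tool_rot=L['r'])
squares(im,[(326,120),(327,180)],s)
g=im.astype(int).max(2)
m=(im[...,0].astype(int)-im[...,2]<25); m[:25]=0;m[95:]=0;m[:,:300]=0;m[:,355:]=0
print(quad(m,(327,63),s,.022)[:3])
def pt(u,v):
    o,r=ray('wrist',[(u,v)],s); return np.round(o+r[0]*np.median(d[v-3:v+4,u-3:u+4]),4)
print(pt(326,125),pt(327,180),pt(327,63))
E
```

```text
sq (326, 120) [471.6  30.9  41.8  42.3  -1.2] px [304, 102, 46, 47, 2086]
sq (327, 180) [470.6 -21.2  41.7  42.4  -1.1] px [305, 159, 44, 43, 1825]
(array([472.7,  82.6,  37.5,  38.2,  -1.2]), array([326.45762712,  63.35310734]), np.int32(2124))
[0.4712 0.0313 0.0119] [ 0.4711 -0.0209  0.0119] [0.4731 0.0833 0.0218]
```

>>> jog_arm(rows=[20,30,-0.3,0,0,20,30,-0.2,0,0,20,0,0,30,0,20,0,0,30,0,20,0,0,30,0,20,0,0,25,0,20,0,0,12,0,20,0,0,4,0,20,0,0,0,0,20,0,0,0,0])

```text
time: 6.55
tool_pos: [0.472, 0.0303, 0.0194]
tool_rot: [3.14, -0.0, 1.551]
contact_force: [0.6, 0.8, 0.3]
opening: 0.0398
```

Run:
```python
from h import *
go(.4716,.0307,.0163,88.8)
```

```text
roll 0.05 then t mm [ 0.4 -0.4  3.1] tilt [ 3.1403 -0.    ] pos [0.472  0.0303 0.0194] yaw 88.85
```

>>> jog_arm(rows=[20,0.3,-0.3,1.5,0,20,0,0,1.2,0,20,0,0,0,0,60,0,0,0,0,60,0,0,0,0,60,0,0,0,0,60,0,0,-6,0,70,0,0,-30,0,70,0,0,-33,0,70,0,0,-33,0,70,0,0,-33,0,70,0,0,0,0])

```text
time: 7.75
tool_pos: [0.4737, 0.03, 0.1556]
tool_rot: [3.133, 0.001, 1.55]
contact_force: [1.2, -0.3, -0.2]
opening: 0.0702
```

Run:
```python
from h import *
go(.6323,.1475,.15,105)
```

```text
roll -16.19 then t mm [ 72.4 183.6   5.6] tilt [3.1326e+00 6.0000e-04] pos [0.4737 0.03   0.1556] yaw 88.81
```

>>> jog_arm(rows=[70,0,0,0,-8,70,0,0,0,-8.2,70,12,31,1,0,70,12,31,1,0,70,12,31,1,0,70,12,31,1,0,70,12,31,1,0,70,12,30,0,0,70,0,0,0,0,70,0,0,0,0,70,0,0,0,0])

```text
time: 8.85
tool_pos: [0.6302, 0.147, 0.1456]
tool_rot: [-3.14, -0.0, 1.832]
contact_force: [0.1, -0.8, -0.2]
opening: 0.0701
```

Run:
```python
from h import *
im,d,s=shot('wrist','w3.png')
q=quad(blue(im),(327,190),s,.010);print(q[:3])
u,v=q[1].astype(int);o,r=ray('wrist',[(u,v)],s);print(o+r[0]*np.median(d[v-3:v+4,u-3:u+4]))
c=q[0];go(c[0]/1000,c[1]/1000,.004,90+c[4],s)
```

```text
(array([631.6, 146.8,  39.5,  39. ,  15.1]), array([329.09276438, 189.29993816]), np.int32(1617))
[0.63134375 0.14754468 0.00983776]
roll -0.11 then t mm [ -0.6   1.3 141.6] tilt [-3.14e+00 -1.00e-04] pos [0.6302 0.147  0.1456] yaw 104.99
```

>>> jog_arm(rows=[70,-0.6,1.3,24,0,70,0,0,30,0,70,0,0,30,0,70,0,0,30,0,70,0,0,18,0,70,0,0,8,0,70,0,0,1.5,0,70,0,0,0,0,20,0,0,0,0,20,0,0,0,0,20,0,0,0,0,20,0,0,0,0,20,0,0,0,0,20,0,0,0,0])

```text
time: 10.3
tool_pos: [0.6327, 0.1475, 0.0048]
tool_rot: [3.141, -0.0, 1.833]
contact_force: [-0.7, 0.3, 2.0]
opening: 0.0397
```

>>> jog_arm(rows=[20,0,0,-10,0,20,0,0,-34,0,20,0,0,-34,0,20,0,0,-34,8.1,20,0,0,-34,8.1,20,-28.5,-26.2,0,0,20,-28.5,-26.2,0,0,20,-28.5,-26.2,0,0,20,-28.5,-26.2,0,0,20,-28.5,-26.2,0,0,20,-28.5,-26.2,0,0,20,0,0,0,0,20,0,0,0,0,20,0,0,0,0])

```text
time: 11.7
tool_pos: [0.4728, -0.02, 0.151]
tool_rot: [3.14, -0.0, 1.55]
contact_force: [0.2, 0.4, 0.5]
opening: 0.0399
```

Run:
```python
from h import *
im,d,s=shot('wrist','w4.png')
go(.4706,-.0212,.0163,88.8,s)
m=blue(im,20); m[:150]*=1
for uv in [(326,145),(327,233)]:
  q=quad(m,uv,s,.022);print(q[:3])
```

```text
roll 0.02 then t mm [ -1.3  -2.1 134.7] tilt [ 3.1401e+00 -1.0000e-04] pos [ 0.4728 -0.02    0.151 ] yaw 88.82Traceback (most recent call last):
  File "<stdin>", line 4, in <module>
numpy._core._exceptions._UFuncOutputCastingError: Cannot cast ufunc 'multiply' output from dtype('int64') to dtype('bool') with casting rule 'same_kind'
```

View pics/w4.png

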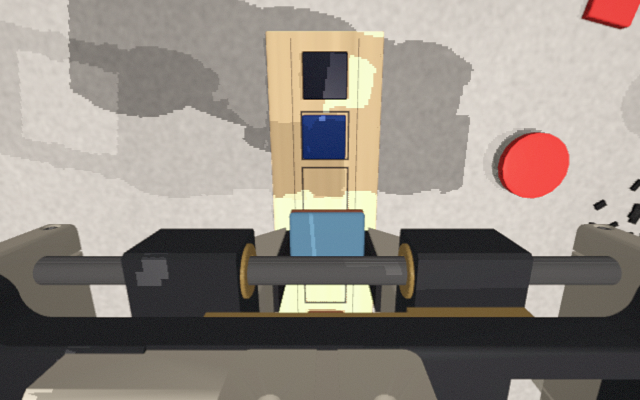

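Deep is on its square at (323,137). I'm holding the light tile, which belongs on the third square from navy, next to pale. The square ahead of me is for mid, so I'll go on to the next one.

Run:
```python
from h import *
L=np.load('last_wrist.npz');im=L['im'];s=dict(tool_pos=L['p'],tool_rot=L['r'])
m=blue(im,20);
print(quad(m&(np.arange(400)<180)[:,None],(323,137),s,.022)[:3])
m2=(im[...,0].astype(int)-im[...,2]<25); m2[:40]=0;m2[105:]=0;m2[:,:295]=0;m2[:,352:]=0
print(quad(m2,(325,75),s,.022)[:3])
go(.4694,-.0731,.0163,88.8)
```

```text
(array([470.3,  30.4,  38.6,  38.7,  -1.2]), array([323.18973811, 136.39176911]), np.int32(1871))
(array([472.7,  82.9,  37.5,  38.1,  -1.2]), array([324.5       ,  74.97773475]), np.int32(2066))
roll 0.05 then t mm [-53.4  -2.2 134.5] tilt [ 3.1406e+00 -1.0000e-04] pos [ 0.4727 -0.0198  0.1508] yaw 88.85
```

The wrist view puts deep at x 470.3 against a target of 471.6, so the jaws sit about 1.4 mm from the reported TCP in the camera frame. I'll compensate for that from here and correct deep at the end.

>>> jog_arm(rows=[20,-27,-0.4,0,0,20,-26,-0.4,0,0,20,0,0,30,0,20,0,0,30,0,20,0,0,30,0,20,0,0,25,0,20,0,0,12,0,20,0,0,4,0,20,0,0,0,0,20,0,0,0,0,20,0,0,0,0])

```text
time: 12.85
tool_pos: [0.4707, -0.0733, 0.0203]
tool_rot: [3.14, 0.0, 1.55]
contact_force: [-0.8, -0.9, -1.1]
opening: 0.0393
```

Run:
```python
from h import *
go(.4708,-.0728,.0167,88.8)
```

```text
roll 0.03 then t mm [0.5 0.1 3.6] tilt [3.1399e+00 4.0000e-04] pos [ 0.4707 -0.0733  0.0203] yaw 88.83
```

>>> jog_arm(rows=[20,0.5,0,2,0,20,0,0,1.4,0,20,0,0,0,0,60,0,0,0,0,60,0,0,0,0,60,0,0,0,0,60,0,0,-6,0,70,0,0,-30,0,70,0,0,-33,0,70,0,0,-33,0,70,0,0,-30,-7.4,70,-16,31,0,0,70,-16,31,0,0,70,-16,31,0,0,70,-16,31,0,0,70,-16,31,0,0,70,0,0,0,0,70,0,0,0,0,70,0,0,0,0])

```text
time: 14.75
tool_pos: [0.6316, -0.135, 0.1482]
tool_rot: [-3.141, -0.001, 1.679]
contact_force: [-0.2, -0.2, -0.1]
opening: 0.0698
```

Run:
```python
from h import *
im,d,s=shot('wrist','w5.png')
q=quad(blue(im),(327,190),s,.010);print(q[:3])
u,v=q[1].astype(int);o,r=ray('wrist',[(u,v)],s);print(o+r[0]*np.median(d[v-3:v+4,u-3:u+4]), im[v,u])
c=q[0];go(c[0]/1000,c[1]/1000,.004,90+c[4],s)
```

```text
(array([ 632.3, -135.6,   39.9,   38.3,    6.3]), array([328.19181586, 189.0044757 ]), np.int32(1564))
[ 0.63226324 -0.13538916  0.00964242] [ 40  94 154]
roll -0.08 then t mm [ -0.7   0.6 144.2] tilt [-3.1405e+00 -7.0000e-04] pos [ 0.6316 -0.135   0.1482] yaw 96.22
```

>>> jog_arm(rows=[70,-0.6,2,24,0,70,0,0,30,0,70,0,0,30,0,70,0,0,30,0,70,0,0,18,0,70,0,0,10,0,70,0,0,2,0,70,0,0,0,0,20,0,0,0,0,20,0,0,0,0,20,0,0,0,0,20,0,0,0,0,20,0,0,0,0,20,0,0,0,0])

```text
time: 16.2
tool_pos: [0.6349, -0.1359, 0.0044]
tool_rot: [3.141, 0.0, 1.679]
contact_force: [-1.0, 0.4, 2.1]
opening: 0.0397
```

>>> jog_arm(rows=[20,0,0,-10,0,20,0,0,-34,0,20,0,0,-34,0,20,0,0,-34,0,20,0,0,-34,7.5,20,18.5,-27.3,0,0,20,18.5,-27.3,0,0,20,18.5,-27.3,0,0,20,18.5,-27.3,0,0,20,18.5,-27.3,0,0,20,18.5,-27.3,0,0,20,0,0,0,0,20,0,0,0,0,20,0,0,0,0])

```text
time: 17.6
tool_pos: [0.4747, -0.0218, 0.1507]
tool_rot: [3.14, 0.0, 1.548]
contact_force: [0.3, -0.9, -0.7]
opening: 0.0397
```

Run:
```python
from h import *
im,d,s=shot('wrist','w6.png')
go(.472,-.021,.0167,88.8,s)
squares(im,[(326,190)],s)
```

```text
roll -0.1 then t mm [  0.7  -2.7 134. ] tilt [3.1397e+00 4.0000e-04] pos [ 0.4747 -0.0218  0.1507] yaw 88.7
sq (326, 190) [464.3 -69.  424.2 767.3  -1.3] px [0, 0, 640, 400, 251886]
```

>>> jog_arm(rows=[20,0.2,-2.7,15,0.1,20,0,0,30,0,20,0,0,30,0,20,0,0,30,0,20,0,0,18,0,20,0,0,6,0,20,0,0,2,0,20,0,0,0,0,20,0,0,0,0,20,0,0,0,0])

```text
time: 18.65
tool_pos: [0.4715, -0.0211, 0.02]
tool_rot: [3.14, 0.0, 1.547]
contact_force: [-0.6, -0.1, -0.3]
opening: 0.0397
```

Run:
```python
from h import *
go(.472,-.0216,.0167,88.8)
```

```text
roll -0.19 then t mm [-0.5  0.5  3.3] tilt [3.1397e+00 3.0000e-04] pos [ 0.4715 -0.0211  0.02  ] yaw 88.61
```

>>> jog_arm(rows=[20,-0.4,0.4,2,-0.2,20,0,0,1.1,0,20,0,0,0,0,60,0,0,0,0,60,0,0,0,0,60,0,0,0,0,60,0,0,-6,0,70,0,0,-30,0,70,-30,0,-30,0,70,-35,0,-30,0,70,-35,0,-30,0,70,-15,0,-30,0,70,0,0,-30,0,70,0,0,-20,0,70,0,0,0,0,70,0,0,0,0,70,0,0,0,0])

```text
time: 20.35
tool_pos: [0.4681, -0.1359, 0.2209]
tool_rot: [-3.139, -0.001, 1.55]
contact_force: [-0.4, 0.8, -0.3]
opening: 0.07
```

Run:
```python
from h import *
im,d,s=shot('wrist','w7.png')
go(.472,-.0216,.0167,88.8)
```

```text
roll 0.02 then t mm [114.4   1.4 204.1] tilt [-3.1393e+00 -1.1000e-03] pos [ 0.4682 -0.1359  0.2208] yaw 88.82
```

View pics/w7.png

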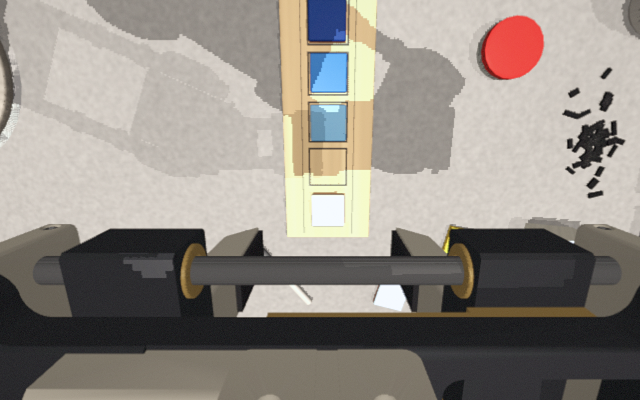

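The row now reads deep (327,18), mid (328,73), light (328,122), an empty square (327,167) and white (328,209).

Run:
```python
from h import *
L=np.load('last_wrist.npz');im=L['im'];d=L['d'];s=dict(tool_pos=L['p'],tool_rot=L['r'])
m=blue(im,20);b=m.copy();b[:]=0;b[46:148,300:356]=1
for uv in [(328,73),(328,122)]: 
  q=quad(m&b,uv,s,.022);print(q[:3])
squares(im,[(327,160)],s)
m2=(im[...,0].astype(int)-im[...,2]<15); m2[:188]=0;m2[228:]=0;m2[:,:300]=0;m2[:,356:]=0
print(quad(m2,(328,209),s,.022)[:3])
```

```text
(array([471.4, -21.4,  39.4,  39.8,  -1.2]), array([328.32469304,  72.25648022]), np.int32(1466))
(array([470.4, -73.8,  38.2,  39.5,  -1.2]), array([328.01509134, 122.47974583]), np.int32(1259))
sq (327, 160) [ 468.4 -125.    42.1   42.4   -1.1] px [310, 149, 36, 36, 1244]
(array([ 467. , -176.2,   37.8,   38.6,   -1.1]), array([327.46774194, 210.00100806]), np.int32(992))
```

>>> jog_arm(rows=[70,0,0,0,7.8,70,0,0,0,7.7,70,-27,25.4,14,0,70,-27,25.4,14,0,70,-27,25.4,14,0,70,-27,25.4,14,0,70,-27,25.4,15,0,70,0,0,0,0,70,0,0,0,0,70,0,0,0,0])

```text
time: 21.4
tool_pos: [0.5514, -0.3011, 0.1509]
tool_rot: [-3.141, -0.001, 1.28]
contact_force: [-0.2, 0.3, -0.0]
opening: 0.0698
```

Run:
```python
from h import *
im,d,s=shot('wrist','w8.png')
print(im[190,327],im[190,400],im[130,327])
i=im.astype(int); m=blue(im,-8)|(i.min(2)>235)
q=quad(m,(327,190),s,.010);print(q[:3])
u,v=q[1].astype(int);o,r=ray('wrist',[(u,v)],s);print(o+r[0]*np.median(d[v-3:v+4,u-3:u+4]), im[v,u])
c=q[0];go(c[0]/1000,c[1]/1000,.004,90+c[4],s)
```

```text
[215 220 230] [185 179 172] [123 118 112]
(array([ 551.2, -301. ,   39.6,   40.9,  -16.6]), array([326.63924436, 187.32723949]), np.int32(1641))
[ 0.55089552 -0.30000165  0.00995087] [216 221 230]
roll -0.06 then t mm [  0.   -0.2 146.9] tilt [-3.1407e+00 -7.0000e-04] pos [ 0.5514 -0.3011  0.1509] yaw 73.34
```

View pics/w8.png

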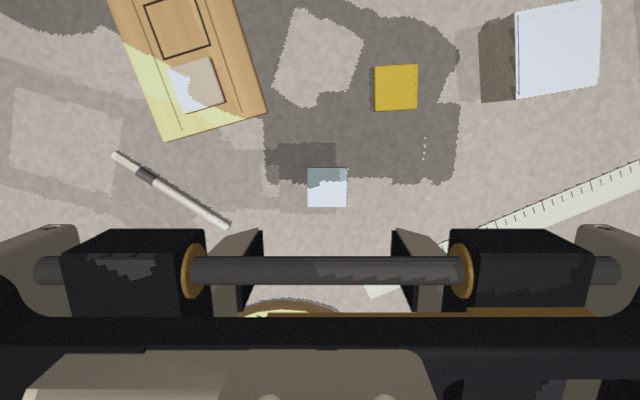

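The pale tile is at (327,187), clear of the yellow decoy (395,88), the white box (558,48) and the pen.

>>> jog_arm(rows=[70,0.3,0.3,26,0,70,0,0,30,0,70,0,0,30,0,70,0,0,30,0,70,0,0,18,0,70,0,0,10,0,70,0,0,2.5,0,70,0,0,0,0,20,0,0,0,0,20,0,0,0,0,20,0,0,0,0,20,0,0,0,0,20,0,0,0,0,20,0,0,0,0])

```text
time: 22.85
tool_pos: [0.5522, -0.3021, 0.0048]
tool_rot: [3.141, 0.0, 1.279]
contact_force: [-1.5, 0.6, 2.7]
opening: 0.0398
```

>>> jog_arm(rows=[20,0,0,-10,0,20,0,0,-34,0,20,0,0,-34,0,20,0,0,-34,-7.7,20,0,0,-14,-7.7,20,29,-14.3,0,0,20,29,-14.3,0,0,20,29,-14.3,0,0,20,29,-14.3,0,0,20,29,-14.3,0,0,20,29,-14.3,0,0,20,0,0,0,0,20,0,0,20,0,20,0,0,30,0,20,0,0,30,0,20,0,0,20,0,20,0,0,8,0,20,0,0,0,0,20,0,0,0,0])

```text
time: 24.75
tool_pos: [0.471, -0.1266, 0.0234]
tool_rot: [3.14, 0.001, 1.548]
contact_force: [-0.4, -0.0, 1.1]
opening: 0.0395
```

Run:
```python
from h import *
go(.469,-.1251,.0167,88.8)
```

```text
roll -0.1 then t mm [ 1.4 -2.1  6.7] tilt [3.1401e+00 6.0000e-04] pos [ 0.471  -0.1266  0.0234] yaw 88.7
```

>>> jog_arm(rows=[20,0.6,-2,2,-0.1,20,0,0,3,0,20,0,0,1.5,0,20,0,0,0,0,20,0,0,0,0,60,0,0,0,0,60,0,0,0,0,60,0,0,0,0,60,0,0,-6,0,60,0,0,-30,0,60,0,0,-30,0,60,0,0,-30,0,60,0,0,-30,0,60,0,0,-30,0,60,0,0,-30,0,60,0,0,-18,0,60,0,0,0,0,60,0,0,0,0,60,0,0,0,0])

```text
time: 26.65
tool_pos: [0.4675, -0.1251, 0.2188]
tool_rot: [-3.14, -0.001, 1.55]
contact_force: [-0.5, 0.4, 0.2]
opening: 0.0601
```

Run:
```python
from h import *
im,d,s=shot('wrist','w9.png')
go(.472,.031,.15,88.8)
```

```text
roll 0.01 then t mm [156.2   1.2  68.7] tilt [-3.1392e+00 -1.1000e-03] pos [ 0.4675 -0.1251  0.2187] yaw 88.81
```

View pics/w9.png

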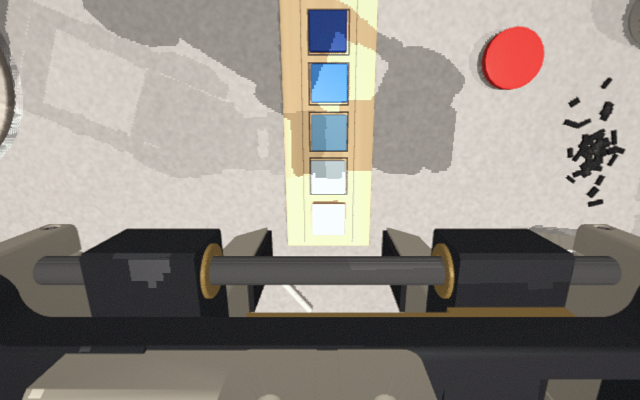

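The full row is in view: deep (328,31), mid (329,83), light (328,132), pale (328,176) and white (328,218). Next I'll measure the residuals, relative to the white tile and the 52 mm pitch.

Run:
```python
from h import *
L=np.load('last_wrist.npz');im=L['im'];s=dict(tool_pos=L['p'],tool_rot=L['r'])
i=im.astype(int)
T={'deep':((328,31),(471.6,30.9)),'mid':((329,83),(470.6,-21.2)),'light':((328,132),(469.4,-73.1)),'pale':((328,176),(468.4,-125.)),'white':((328,218),(467.1,-176.6))}
for n,(uv,t) in T.items():
    m=blue(im,20) if n in('deep','mid','light') else (i[...,0]-i[...,2]<20)&(i.min(2)>95)
    b=np.zeros_like(m);b[max(0,uv[1]-25):uv[1]+25,302:356]=1
    q=quad(m&b,uv,s,.022);print(n,q[0],'off',np.round(q[0][:2]-t,1),q[2])
    if n=='white':break
```

```text
deep [470.7  30.   38.7  39.1  -1.2] off [-0.9 -0.9] 1576
mid [471.3 -21.   39.7  39.5  -1.2] off [0.7 0.2] 1469
light [469.9 -73.9  38.6  39.6  -1.2] off [ 0.5 -0.8] 1262
pale [ 467.6 -124.7   40.3   41.4   -1.1] off [-0.8  0.3] 1176
white [ 467.2 -176.2   38.1   39.1   -1.1] off [0.1 0.4] 1013
```

All four tiles are within about 1.3 mm of their square centres, inside the pencil lines and straight. Regripping repeats only to about 1 mm, so a correction would gain nothing, and I'm handing in.

```bash
python3 -c "
from cell import hand_in; print(hand_in())"
```

```text
the job is handed in; nothing more can be done
None
```

All four loose tiles are on their squares in order from white to navy: pale, light, mid, deep. I handed the job in at about 27 s, with the gripper open and raised clear of everything.

My last wrist-camera check gave these offsets from the square centres:

| Tile | Across the row (mm) | Along the row (mm) |
|---|---|---|
| pale | −0.8 | +0.3 |
| light | +0.5 | −0.8 |
| mid | +0.7 | +0.2 |
| deep | −0.9 | −0.9 |

- **Straightness:** all four are turned −1.1° to −1.2°, the same as the board and squares (−1.1° to −1.2°). They looked flat and inside the pencil lines.
- **Deep tile:** an earlier view put it 1.3 mm off across the row, the largest offset I saw. I meant to correct it at the end but left it, because regripping repeats only to about 1 mm.
- **Disagreements:** in the camera frame the placed tiles sat about 0.5–1.4 mm from the reported tool position. The two-view heights read 3–7 mm below the stated ones, while the wrist depth matched them.

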